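# Lock the tube rack onto the shaker with its hairpin clip

### The job

The rack of blood tubes sits on the shaker over an upright cross-drilled stud. Feel or look how high the stud stands, then push the large hairpin clip (the one with the grip tab) through its hole from the robot's side until the clip is fully home, its sprung leg snapped round the stud, and let go of it. Leave the other things on the bench where they are.

Things in the scene. Friction and masses are not known exactly. Their poses are not given: they have to be found in the camera images.
- stud_foot (a point): where the axis of the upright stud leaves the rack's white tongue, 63 mm above the bench; fixed. x: level, along the stud's cross hole, away from the robot towards the tubes; z: up. The stud: rigid steel pin, 16 mm diameter, flat top. ITS HEIGHT IS NOT REPORTED and varies: top 34 to 56 mm above this point. Cross hole 7.5 x 7.5 mm, right through, its centre always 14 mm below the flat top.
- shaker_front (a point): middle of the upper front edge of the shaker, 50 mm towards the robot from the stud's axis; same axes as stud_foot. The shaker is a fixed white box, 260 mm deep and 240 mm wide, its flat metal top 53 mm above the bench. A thin slot on top of the stud also runs along the hole.
- rack_tubes (a point): centre of the top of the block of capped tubes, 130 mm beyond the stud, 141 mm above the bench; the block is 100 mm (x) by 170 mm (y); its white base, 75 mm above the bench, begins 60 mm beyond the stud. Fixed.
- clip_grip (a point): centre of the grey grip tab of the large hairpin clip: 26 mm long (x), 12 mm wide (y), 18 mm high (z); grasp here across y. x: along the straight leg to its tip; z: up. At the start the clip lies flat on the bench, this point 9 mm above it. About 60 g. Straight steel leg: 5.5 mm thick, at y = 0, its axis 6.3 mm below this point.
- clip_collar (a point): front face of a 10 mm wide stop collar on the straight leg, 44 mm ahead of the tab's centre, on the leg's axis; it meets the near side of the stud when the clip is home. Axes as clip_grip
- clip_seat (a point): the point on the straight leg's axis, 52 mm ahead of the tab's centre, that lies on the stud's axis when the clip is fully home. Axes as clip_grip
- clip_tip (a point): the end of the straight leg, 93 mm ahead of the tab's centre, on the leg's axis; tapered over its last 10 mm from 5.5 mm to 2 mm thick. Axes as clip_grip
- clip_bow (a joint): opening in rad of the sprung bowed leg, of 5 mm wire, on the +y side of the straight leg in its plane; 0 closed. Hinged 25 mm ahead of the tab's centre; axes of the legs 8 mm apart at the seat, 5 mm at a pinch 61 mm ahead, 16 mm at its end 82 mm ahead. Passing the stud opens it to about 0.1 and takes a push of some 5 to 15 N; then it snaps shut round the far side.
- small_clip: a smaller bare-wire hairpin clip lying flat, 53 mm long, no tab; origin on the bench near its loop; leave it
- tape_roll: roll of tape lying flat, 72 mm across, 18 mm high; origin under its centre; leave it
- reagent_jar: upright amber jar, 48 mm in diameter, 75 mm high; origin under its centre; leave it
- swab_box: cardboard box 70 x 110 x 50 mm high; origin under its centre; leave it
- sanitiser: upright bottle, 60 mm in diameter, 150 mm high; origin under its centre; leave it
- beaker: open beaker, 70 mm in diameter, 85 mm high; origin under its centre; leave it
- timer: flat grey bench timer 60 x 60 x 20 mm; origin under its centre; leave it
Not all that is in view belongs to the job. Leave any red look-alike of the part that bears clip_grip alone.

How it is judged:
By the outcome, as a careful person would: the job done as asked, in the order asked, and still so for the second after the job is handed in, with the robot touching nothing.
It also fails if it takes over 50 s, if anything falls off the work surface, if the arm or the gripper's body presses on something with over 40 N, if the wrist force passes 120 N, or if a joint passes its speed limit or range.

### The arm

A 6-joint arm with a two-finger parallel gripper is mounted at the origin on the work surface. World frame = base frame: x ahead of the robot, y to its left, z up, the work surface at z = 0. Lengths are in m, angles in degrees, forces in N, time in s.
With the tool pointing down it reaches from about 0.35 to 0.875 m from the base axis. Payload 4.2 kg.
Tool frame: the origin (TCP) lies between the finger pads; the fingertips stand 25 mm ahead of it and the grasp point (between the pads) lies 6 mm ahead of it (r.tips_ahead is the distance from the TCP to the fingertips, in m); z points along the fingers, y is the direction in which the jaws open and shut (so a half turn about z gives the same grasp; the last joint's range is limited). The gripper opens to 87 mm and grips with 3 to 60 N. Pads are 19 mm wide; open, the fingers measure 117 mm over their backs; the gripper's body (75 mm by 190 mm) begins 51 mm behind the grasp point.
Start: joints at [91.708, 22.042, 0.453, 0, -68.411, -14.817], TCP at [0.142, 0.609, 0.248] pointing down, gripper open.
Joint ranges: [-179.83, 179.83], [-69.29, 118.12], [-61.27, 80.66], [-181.25, 117.63], [-171.15, -9.14], [-177.46, 177.46]. Speed limits (degrees/s): [159.86, 159.86, 180, 180, 180, 180].

### API

Orientations are given as a 3x3 rotation matrix whose columns are the frame's x, y, z axes.
In Python, from station import r, vision, finish_job gives the robot as it stands.
- The arm moves only by the shell command python3 -m jog 'ROWS'. ROWS is a JSON object of lists of equal length, an entry for each row: "rot": the turn, a rotation vector about the world's x, y, z in degrees, a list of three; "delta_pos": the shift along the world's x, y, z in mm, a list of three; "grip": the opening in per cent of the stroke, from 0 (shut) to 100 (fully open). A call has 1 to 10 rows; each row shifts and turns the commanded pose from where the row before left it; what a row does not reach is not made up. A row lasts 1/12 s, in which the tool goes at most 41.7 mm and 7.16 degrees, less where a joint would pass 70% of its speed; a pose out of reach is approached as far as the arm can. A call with a gripper value outside its range is refused whole. The fingers move at their own pace and stop on an object; the grip force is fixed at half the most. Time passes only in rows, so rows that do not move let the fingers close. It gives the time, the measured TCP pose, the force and the opening at its end, in the units of the state.
- r.sense(): the state, without advancing time (a new reading comes with each control period).
- vision.capture(name): name is "scene" or "top"; returns a dict with "frame" (420x560x3 uint8, red, green, blue), "K" (3x3 intrinsics, pixels), "k1" (the pictures are not rectified: a ray, as slopes to the right and down, at radius r is drawn at 1 + k1 r^2 times it, then the intrinsics apply), "xyz" and "orientation" of the camera in the world. Camera axes: x right, y up, looking along -z (the intrinsics and any distortion apply to the point x, -y, -z); pixel columns grow to the right and rows downward; lengths in m; the calibration is good to about 2 mm. A picture is of the moment at which its call begins. There is no depth.
- finish_job(): hands the job in, once; it reports no verdict.
The state is a dict: "time_s": time; "joints": joint angles; "joint_velocities": joint speeds; "effort": joint torques, N m; "tcp_pos": TCP position; "ee_rot": TCP orientation; "wrist_force": force on the tool from outside, world axes, zero at the start; "moment": the same for the moment, N m; "gripper_width": opening from 0.0 (shut) to 1.0 (fully open).
Only numpy, scipy, OpenCV 4.12 (cv2) and the standard library are available. Lean on these libraries where they do the work, as an engineer would, in place of code of your own. Each camera call takes 0.05 s, during which the arm holds its last target. There are 200 camera calls.

## Working session

There is one attempt and no reset: what is moved stays moved. The work goes in short steps, Python scripts to look and compute and a shell command to move; the robot and the scene stay as the last step left them, time stands still between calls to the robot, and variables do not carry over. Pictures are saved under pics/ and viewed, about 8 in all and at most 12, crops included, and the job is handed in when it is done.

```bash
ls; mkdir -p pics
cat > h.py <<'E'
import numpy as np, cv2
from station import r, vision
def cap(n,f=None):
    c=vision.capture(n)
    if f: cv2.imwrite('pics/'+f,c['frame'][:,:,::-1])
    return c
def ray(c,u,v):
    K=np.array(c['K']); x=(u-K[0,2])/K[0,0]; y=(v-K[1,2])/K[1,1]
    d=np.hypot(x,y); s=d
    for _ in range(20): s=d/(1+c['k1']*s*s)
    f=s/d if d>0 else 1
    return np.array(c['xyz']),np.array(c['orientation'])@np.array([x*f,-y*f,-1.])
def atz(c,u,v,z):
    o,d=ray(c,u,v); return o+d*(z-o[2])/d[2]
def proj(c,p):
    K=np.array(c['K']); q=np.array(c['orientation']).T@(np.array(p)-c['xyz'])
    x,y=q[0]/-q[2],-q[1]/-q[2]; g=1+c['k1']*(x*x+y*y)
    return K[0,0]*x*g+K[0,2],K[1,1]*y*g+K[1,2]
def tri(c1,p1,c2,p2):
    o1,d1=ray(c1,*p1);o2,d2=ray(c2,*p2)
    s=np.linalg.lstsq(np.c_[d1,-d2],o2-o1,rcond=None)[0]
    a,b=o1+s[0]*d1,o2+s[1]*d2
    return (a+b)/2,np.linalg.norm(a-b)
E
python3 - <<'E'
from h import *
import pickle
np.set_printoptions(precision=4,suppress=True)
for n in('scene','top'):
    c=cap(n,n+'0.png'); pickle.dump(c,open(n+'0.pkl','wb'))
    print(n,c['K'],c['k1'],c['xyz'],c['orientation'])
s=r.sense();print(s['time_s'],s['ee_rot'],s['tcp_pos'])
E
```

```text
pics
scene [[385.5978   0.     278.8767]
 [  0.     385.5978 208.5547]
 [  0.       0.       1.    ]] -0.09154521859414852 [ 0.8818 -0.6314  0.7225] [[ 0.8854 -0.2857  0.3666]
 [ 0.4642  0.5828 -0.667 ]
 [-0.0231  0.7607  0.6487]]
top [[493.7401   0.     267.2946]
 [  0.     493.7401 208.7854]
 [  0.       0.       1.    ]] -0.15384087139095953 [ 0.2911 -0.0117  1.5712] [[ 0.0117  0.9865 -0.1634]
 [-0.9999  0.0115 -0.0021]
 [-0.0002  0.1634  0.9866]]
0.1 [[ 0.9739 -0.227  -0.0003]
 [-0.227  -0.9739 -0.0019]
 [ 0.0001  0.0019 -1.    ]] [0.1416 0.6083 0.2466]
```

View pics/scene0.png

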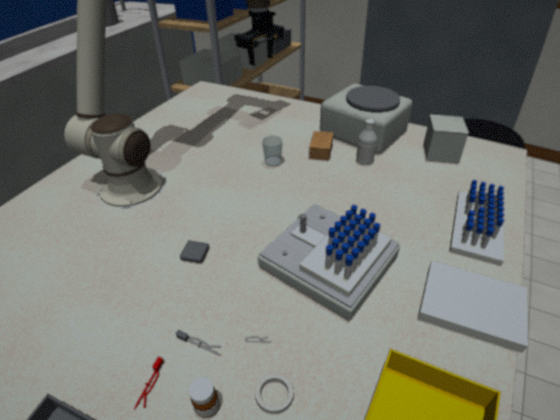

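View pics/top0.png

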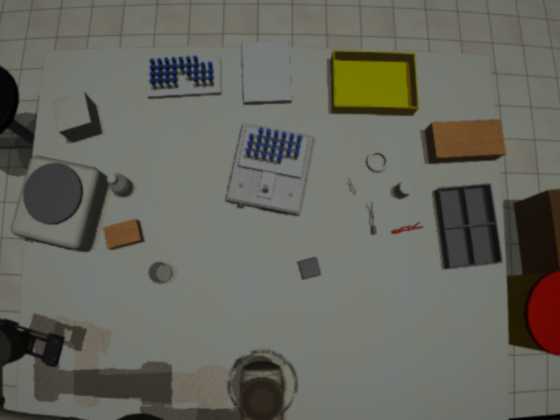

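Scene: grey tab at about (182,335), clip legs to (220,352), and the stud at about (303,222). Top: tab (373,230), stud (265,188). I'll enlarge crops of both.

Run:
```python
from h import *
def crop(f,x,y,w,h,k): return cv2.resize(cv2.imread(f)[y:y+h,x:x+w],None,fx=k,fy=k,interpolation=cv2.INTER_CUBIC)
a=crop('pics/scene0.png',165,315,66,50,6)   # 396x300
b=crop('pics/scene0.png',275,190,66,50,6)
c=crop('pics/top0.png',345,195,66,50,6)
d=crop('pics/top0.png',232,160,66,50,6)
cv2.imwrite('pics/m1.png',np.vstack([np.hstack([a,b]),np.hstack([c,d])]))
```

```text
(no output)
```

View pics/m1.png

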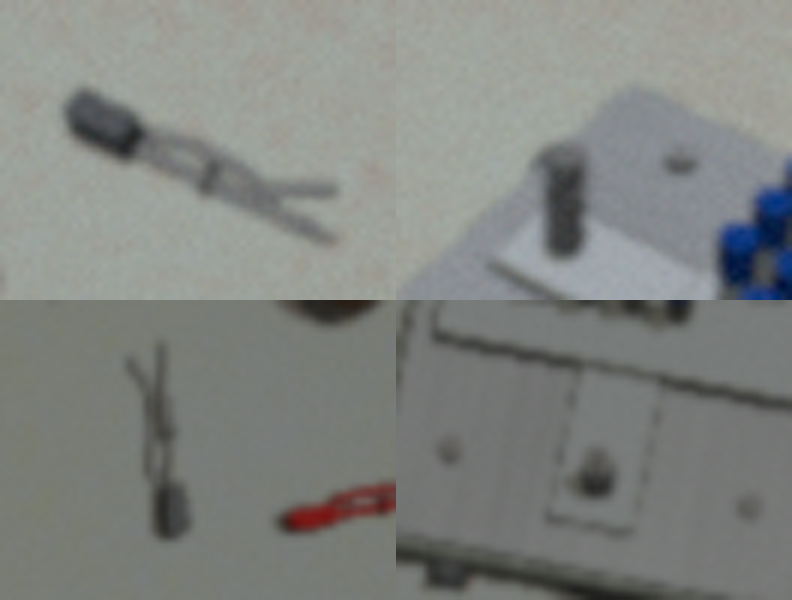

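Top left: tab centre (103,122) and tip (335,241). Top right: stud foot about (563,248) and top about (565,157). Bottom: tab (171,510), tip (161,345), stud about (598,465–488), all in montage pixels.

Run:
```python
from h import *
import pickle
np.set_printoptions(precision=4,suppress=True)
S=pickle.load(open('scene0.pkl','rb'));T=pickle.load(open('top0.pkl','rb'))
f=lambda x,y,ox,oy:((x+.5)/6-.5+ox,(y+.5)/6-.5+oy)
tabS=f(103,122,165,315);tipS=f(335,241,165,315);tabT=f(171,210,345,195);tipT=f(161,45,345,195)
print('tab',atz(S,*tabS,.009),atz(T,*tabT,.009),tri(S,tabS,T,tabT))
print('tip',atz(S,*tipS,.0027),atz(T,*tipT,.0027))
ftS=f(167,248,275,190);tpS=f(169,157,275,190)
F=atz(S,*ftS,.063);print('foot',F)
for h in(34,40,45,50,56):
    print(h,proj(S,F+[0,0,h/1e3]),tpS, proj(T,F+[0,0,h/1e3]),)
print('T foot', proj(T,F), 'seen', f(202,188,232,160),f(202,165,232,160))
# tongue edge / rack dir from top: tongue left edge & right edge
print('tongue edges',[atz(T,*f(x-396,y-300,232,160),.063)[:2] for x,y in((547,517),(580,367),(632,532),(660,380))])
print('base edge',[atz(T,*f(x-396,y-300,232,160),.075)[:2] for x,y in((433,338),(790,405))])
print('sh',[atz(T,u,v,.053)[:2] for u,v in((228,203),(302,213),(313,137),(243,124))])
```

```text
tab [ 0.4852 -0.3496  0.009 ] [ 0.4862 -0.3485  0.009 ] (array([ 0.4857, -0.3491,  0.0091]), np.float64(0.0014564439891460905))
tip [ 0.5803 -0.3468  0.0027] [ 0.577  -0.3464  0.0027]
foot [ 0.6007 -0.003   0.063 ]
34 (np.float64(302.65455485708077), np.float64(220.70998980094595)) (302.75, 215.75) (np.float64(265.7245053843296), np.float64(187.62798275160782))
40 (np.float64(302.69739597282353), np.float64(218.85763530271296)) (302.75, 215.75) (np.float64(265.71796676249943), np.float64(187.2217989929282))
45 (np.float64(302.7332971000143), np.float64(217.3019470617117)) (302.75, 215.75) (np.float64(265.71247870131924), np.float64(186.88086447612542))
50 (np.float64(302.76938115213454), np.float64(215.73518564405896)) (302.75, 215.75) (np.float64(265.7069546233284), np.float64(186.53768113165893))
56 (np.float64(302.81292468818197), np.float64(213.84030848167143)) (302.75, 215.75) (np.float64(265.7002776899367), np.float64(186.1228614324496))
T foot (np.float64(265.76061556861225), np.float64(189.8708853500449)) seen (265.25, 190.91666666666666) (265.25, 187.08333333333334)
tongue edges [array([0.5817, 0.0248]), array([0.6618, 0.0088]), array([ 0.5743, -0.0193]), array([ 0.6553, -0.0331])]
base edge [array([0.6736, 0.0853]), array([ 0.6399, -0.1004])]
sh [array([0.5595, 0.1146]), array([ 0.5306, -0.1167]), array([ 0.7778, -0.1524]), array([0.8188, 0.0731])]
```

```bash
python3 -m jog '{"rot":[[0,0,0.17],[0,0,0.17],[0,0,0.17],[0,0,0.17],[0,0,0.17],[0,0,0.17],[0,0,0.17],[0,0,0.17],[0,0,0.17],[0,0,0.17]],"delta_pos":[[23,-30.5,0],[23,-30.5,0],[23,-30.5,0],[23,-30.5,0],[23,-30.5,0],[23,-30.5,0],[23,-30.5,0],[23,-30.5,0],[23,-30.5,0],[23,-30.5,0]],"grip":[0,0,0,0,0,0,0,0,0,0]}'
python3 -m jog '{"rot":[[0,0,0.17],[0,0,0.17],[0,0,0.17],[0,0,0.17],[0,0,0.17],[0,0,0.17],[0,0,0.17],[0,0,0.17],[0,0,0.17],[0,0,0.17]],"delta_pos":[[23,-30.5,0],[23,-30.5,0],[23,-30.5,0],[23,-30.5,0],[23,-30.5,0],[23,-30.5,-15],[23,-30.5,-15],[23,-30.5,-15],[23,-30.5,-15],[23,-30.5,-15]],"grip":[0,0,0,0,0,0,0,0,0,0]}'
```

```text
time_s: 0.93
tcp_pos: [0.3722, 0.3018, 0.2474]
ee_rot: [[0.98, -0.197, -0.0], [-0.197, -0.98, -0.0], [-0.0, 0.0, -1.0]]
wrist_force: [0.6, 1.2, -0.0]
gripper_width: 0.329
time_s: 1.77
tcp_pos: [0.6023, -0.0031, 0.1714]
ee_rot: [[0.986, -0.169, -0.001], [-0.169, -0.986, -0.0], [-0.001, 0.0, -1.0]]
wrist_force: [0.2, 0.8, 0.3]
gripper_width: 0.006
```

```bash
python3 -m jog '{"rot":[[0,0,0],[0,0,0],[0,0,0],[0,0,0],[0,0,0]],"delta_pos":[[0,0,-16],[0,0,-6],[0,0,-4],[0,0,-2],[0,0,-2]],"grip":[0,0,0,0,0]}'
python3 - <<'E'
from h import *
a=cap('scene')['frame'][185:235,270:336,::-1];b=cap('top')['frame'][160:210,232:298,::-1]
cv2.imwrite('pics/m2.png',cv2.resize(np.hstack([a,b]),None,fx=6,fy=6,interpolation=cv2.INTER_CUBIC))
E
```

```text
time_s: 2.18
tcp_pos: [0.6017, -0.0002, 0.1434]
ee_rot: [[0.986, -0.167, 0.001], [-0.167, -0.986, 0.0], [0.001, -0.0, -1.0]]
wrist_force: [-0.4, 0.0, 0.2]
gripper_width: 0.004
```

View pics/m2.png

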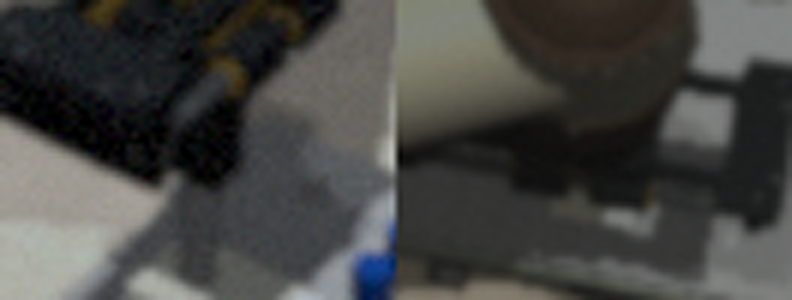

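The left view shows the closed fingertips at about (205,185), just above the stud at x≈200. I'll keep lowering in small steps.

```bash
python3 -m jog '{"rot":[[0,0,0],[0,0,0],[0,0,0]],"delta_pos":[[0,0,-1.5],[0,0,-1.5],[0,0,0]],"grip":[0,0,0]}';python3 -m jog '{"rot":[[0,0,0],[0,0,0],[0,0,0]],"delta_pos":[[0,0,-1],[0,0,-1],[0,0,0]],"grip":[0,0,0]}'
```

```text
time_s: 2.53
tcp_pos: [0.602, -0.0008, 0.1402]
ee_rot: [[0.986, -0.168, 0.001], [-0.168, -0.986, 0.0], [0.001, -0.001, -1.0]]
wrist_force: [0.0, 1.0, 2.3]
gripper_width: 0.006
time_s: 2.78
tcp_pos: [0.602, -0.0008, 0.1401]
ee_rot: [[0.986, -0.168, 0.002], [-0.168, -0.986, 0.0], [0.002, -0.0, -1.0]]
wrist_force: [-4.8, 2.7, 11.2]
gripper_width: 0.009
```

```bash
python3 -c "
from h import *;print(r.tips_ahead)"; python3 -m jog '{"rot":[[0,0,0],[0,0,0],[0,0,0],[0,0,0],[0,0,0],[0,0,0],[0,0,0],[0,0,0]],"delta_pos":[[0,0,5],[0,0,3],[0,0,0],[0,0,0],[0,0,0],[0,0,0],[0,0,-10],[0,0,-11]],"grip":[40,40,40,40,40,40,40,40]}';python3 -m jog '{"rot":[[0,0,0],[0,0,0],[0,0,0],[0,0,0],[0,0,0]],"delta_pos":[[0,0,0],[0,0,0],[0,0,0],[0,0,0],[0,0,0]],"grip":[0,0,0,0,0]}'
```

```text
0.025
time_s: 3.45
tcp_pos: [0.602, -0.0012, 0.1242]
ee_rot: [[0.986, -0.169, 0.001], [-0.169, -0.986, 0.0], [0.001, -0.001, -1.0]]
wrist_force: [1.1, -0.2, -0.1]
gripper_width: 0.389
time_s: 3.87
tcp_pos: [0.6016, -0.0026, 0.1245]
ee_rot: [[0.986, -0.168, -0.001], [-0.168, -0.986, -0.002], [-0.0, 0.002, -1.0]]
wrist_force: [0.2, -5.6, -2.1]
gripper_width: 0.169
```

```bash
python3 -m jog '{"rot":[[0,0,0],[0,0,0],[0,0,0]],"delta_pos":[[0,-1,0],[0,0,0],[0,0,0]],"grip":[0,0,0]}'; python3 -c "
from h import *
s=r.sense();print(s['moment'],s['tcp_pos'],s['gripper_width'])"
```

```text
time_s: 4.12
tcp_pos: [0.6016, -0.0027, 0.1245]
ee_rot: [[0.986, -0.169, -0.0], [-0.169, -0.986, -0.0], [-0.0, 0.0, -1.0]]
wrist_force: [0.4, -2.3, -1.9]
gripper_width: 0.169
[-0.79019513 -0.09293224  0.02986204] [ 0.60161355 -0.00265876  0.12450655] 0.16937517473643116
```

```bash
python3 -m jog '{"rot":[[0,0,0],[0,0,0],[0,0,0],[0,0,0],[0,0,0]],"delta_pos":[[0,0,0],[0,0,0],[0,0,15],[0,0,15],[0,0,20]],"grip":[40,40,40,40,40]}'
python3 -m jog '{"rot":[[0,0,1.12],[0,0,1.12],[0,0,1.12],[0,0,1.12],[0,0,1.12],[0,0,1.12],[0,0,1.12],[0,0,1.12],[0,0,1.12],[0,0,1.12]],"delta_pos":[[-11.6,-34.5,0],[-11.6,-34.5,0],[-11.6,-34.5,0],[-11.6,-34.5,0],[-11.6,-34.5,0],[-11.6,-34.5,0],[-11.6,-34.5,-15],[-11.6,-34.5,-25],[-11.6,-34.5,-25],[-11.6,-34.5,-25]],"grip":[40,40,40,40,40,40,40,40,40,40]}'
python3 -m jog '{"rot":[[0,0,0],[0,0,0]],"delta_pos":[[0,0,0],[0,0,0]],"grip":[40,40]}'
python3 - <<'E'
from h import *
a=cap('scene')['frame'][300:375,155:254,::-1];b=cap('top')['frame'][180:255,330:429,::-1]
cv2.imwrite('pics/m3.png',cv2.resize(np.hstack([a,b]),None,fx=4,fy=4,interpolation=cv2.INTER_CUBIC))
E
```

```text
time_s: 4.53
tcp_pos: [0.6013, -0.0019, 0.1744]
ee_rot: [[0.986, -0.169, -0.002], [-0.169, -0.986, 0.0], [-0.002, 0.0, -1.0]]
wrist_force: [0.9, -0.2, 0.5]
gripper_width: 0.385
time_s: 5.37
tcp_pos: [0.4878, -0.3428, 0.0889]
ee_rot: [[1.0, 0.027, 0.003], [0.027, -1.0, -0.001], [0.003, 0.001, -1.0]]
wrist_force: [0.7, 0.2, -0.0]
gripper_width: 0.402
time_s: 5.53
tcp_pos: [0.4864, -0.3426, 0.0873]
ee_rot: [[1.0, 0.023, -0.002], [0.023, -1.0, 0.001], [-0.002, -0.001, -1.0]]
wrist_force: [0.6, 0.0, -0.2]
gripper_width: 0.399
```

View pics/m3.png

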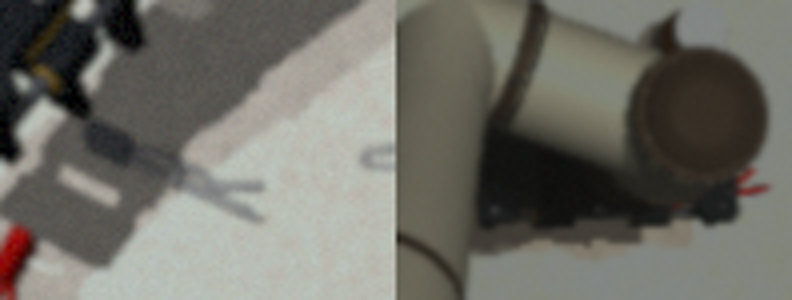

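The left view shows the open fingers above the grey tab at about (110,143), slightly to the +y side. I'll shift −6 mm in y and descend.

```bash
python3 -m jog '{"rot":[[0,0,0],[0,0,0],[0,0,0],[0,0,0],[0,0,0]],"delta_pos":[[-0.5,-6.3,0],[0,0,-20],[0,0,-25],[0,0,-13],[0,0,0]],"grip":[40,40,40,40,40]}'
python3 - <<'E'
from h import *
a=cap('scene')['frame'][300:375,155:254,::-1]
cv2.imwrite('pics/m4.png',cv2.resize(a,None,fx=6,fy=6,interpolation=cv2.INTER_CUBIC))
E
```

```text
time_s: 6.05
tcp_pos: [0.4865, -0.3463, 0.0289]
ee_rot: [[1.0, 0.027, -0.004], [0.027, -1.0, 0.002], [-0.003, -0.002, -1.0]]
wrist_force: [-1.0, 0.1, 0.2]
gripper_width: 0.399
```

View pics/m4.png

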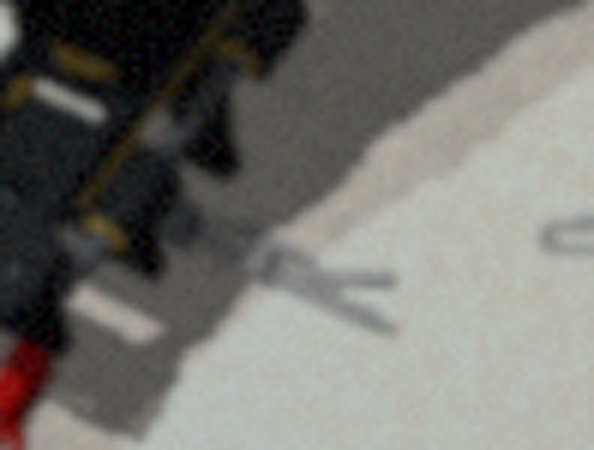

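The tab at about (185,220) lies between the two fingers, tips at (150,265) and (230,165). I'll centre and close.

```bash
python3 -m jog '{"rot":[[0,0,0],[0,0,0],[0,0,0],[0,0,0],[0,0,0],[0,0,0]],"delta_pos":[[0,-2.5,-1.5],[0,0,0],[0,0,0],[0,0,0],[0,0,0],[0,0,0]],"grip":[40,0,0,0,0,0]}'; python3 -m jog '{"rot":[[0,0,0],[0,0,0]],"delta_pos":[[0,0,0],[0,0,0]],"grip":[0,0]}'
```

```text
time_s: 6.6
tcp_pos: [0.4874, -0.3504, 0.0299]
ee_rot: [[1.0, 0.026, 0.001], [0.026, -1.0, -0.0], [0.001, 0.0, -1.0]]
wrist_force: [-0.4, 0.7, 2.4]
gripper_width: 0.133
time_s: 6.77
tcp_pos: [0.4874, -0.3504, 0.0299]
ee_rot: [[1.0, 0.026, 0.001], [0.026, -1.0, -0.0], [0.001, 0.0, -1.0]]
wrist_force: [-0.9, 0.9, 3.4]
gripper_width: 0.139
```

```bash
python3 -m jog '{"rot":[[0,0,0],[0,0,0],[0,0,0],[0,0,0]],"delta_pos":[[0,0,10],[0,0,35],[0,0,40],[0,0,15]],"grip":[0,0,0,0]}'
python3 -m jog '{"rot":[[0,0,-1.12],[0,0,-1.12],[0,0,-1.12],[0,0,-1.12],[0,0,-1.12],[0,0,-1.12],[0,0,-1.12],[0,0,-1.12],[0,0,-1.12],[0,0,-1.12]],"delta_pos":[[-0.3,36.5,0],[-0.3,36.5,0],[-0.3,36.5,0],[-0.3,36.5,0],[-0.3,36.5,0],[-0.3,36.5,0],[-0.3,36.5,0],[-0.3,36.5,0],[-0.3,36.5,0],[-0.3,36.5,0]],"grip":[0,0,0,0,0,0,0,0,0,0]}'
python3 -m jog '{"rot":[[0,0,0],[0,0,0]],"delta_pos":[[0,0,0],[0,0,0]],"grip":[0,0]}'
python3 - <<'E'
from h import *
a=cap('scene')['frame'][180:255,225:324,::-1];b=cap('top')['frame'][160:235,220:319,::-1]
cv2.imwrite('pics/m5.png',cv2.resize(np.hstack([a,b]),None,fx=4,fy=4,interpolation=cv2.INTER_CUBIC))
E
```

```text
time_s: 7.1
tcp_pos: [0.4894, -0.3516, 0.1349]
ee_rot: [[1.0, 0.027, 0.007], [0.027, -1.0, -0.004], [0.007, 0.005, -1.0]]
wrist_force: [0.9, -1.0, 0.7]
gripper_width: 0.138
time_s: 7.93
tcp_pos: [0.4836, 0.0164, 0.1298]
ee_rot: [[0.986, -0.17, 0.0], [-0.17, -0.986, 0.0], [0.0, -0.0, -1.0]]
wrist_force: [0.2, -0.3, -0.8]
gripper_width: 0.135
time_s: 8.1
tcp_pos: [0.4841, 0.0165, 0.1297]
ee_rot: [[0.986, -0.165, 0.0], [-0.165, -0.986, 0.0], [0.0, -0.0, -1.0]]
wrist_force: [0.2, -0.7, -0.7]
gripper_width: 0.135
```

View pics/m5.png

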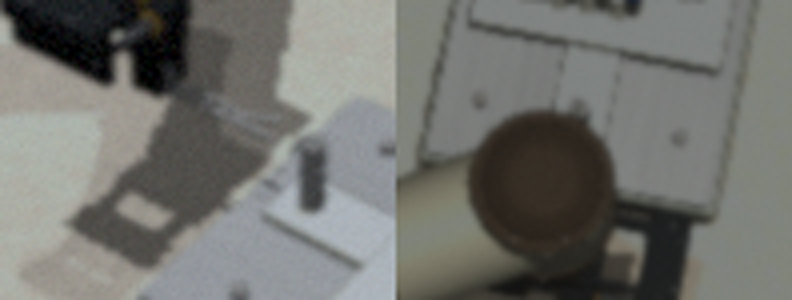

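The clip is held, with its tips near (272,135) in the left view and the stud at (313,145–205). Next I'll check the predicted tip position against a bigger crop.

Run:
```python
from h import *
s=r.sense();p=np.array(s['tcp_pos']);R=np.array(s['ee_rot']);c=cap('scene')
f=c['frame'][195:240,265:325,::-1]
f=cv2.resize(f,None,fx=12,fy=12,interpolation=cv2.INTER_CUBIC)
f=cv2.convertScaleAbs(f,alpha=1.5,beta=-40)
def mk(P,col):
    u,v=proj(c,P);q=(int((u-265+.5)*12),int((v-195+.5)*12));cv2.circle(f,q,3,col,1);print(q)
x=R[:,0];tab=p+R[:,2]*.0209-x*.0015
for d in(93,44,25):mk(tab+x*d/1e3+R[:,2]*.0063,(0,0,255))
st=np.array([.6007,-.0026,0])
for z in(.063,.1151,.1011):mk(st+[0,0,z],(0,255,0))
mk(st+[0,0,.1011]-.008*x,(255,0,0))
y=np.array([x[1],-x[0],0])*-1;print('lateral mm',1e3*(p-np.array([.6016,-.0027,0]))@y,s['tcp_pos'],s['wrist_force'])
cv2.imwrite('pics/m6.png',f)
```

```text
(343, 250)
(151, 158)
(79, 124)
(455, 435)
(460, 245)
(459, 298)
(426, 282)
lateral mm -2.885618089933736 [0.48384701 0.01450455 0.12937747] [ 0.08368479 -0.17682684 -0.49375193]
```

View pics/m6.png

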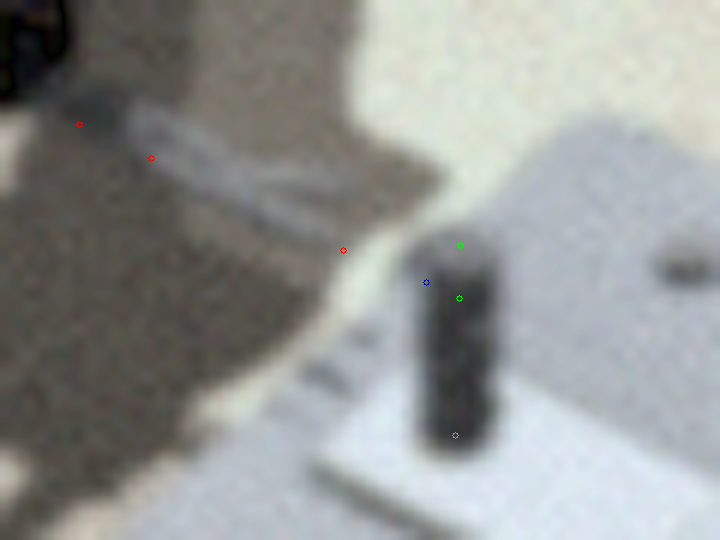

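Run:
```python
from h import *
a=[]
for i in range(8):
    vision.capture('scene'); s=r.sense(); a.append(list(np.array(s['tcp_pos'])*1e3)+list(s['wrist_force']))
a=np.array(a);np.set_printoptions(precision=2,suppress=True);print(a[:,:3]);print(a.mean(0),s['ee_rot'],s['joints'],s['joint_velocities'])
m=a.mean(0)[:2];y=np.array([.168,.986]);print('lat',(m-[601.6,-2.7])@y)
```

```text
[[483.94  13.73 129.27]
 [483.98  13.61 129.24]
 [484.04  13.59 129.24]
 [484.07  13.69 129.22]
 [484.13  13.78 129.23]
 [484.15  13.94 129.25]
 [484.17  14.1  129.24]
 [484.2   14.25 129.23]]
[484.09  13.84 129.24   0.27  -0.08  -0.72] [[ 0.99 -0.17 -0.  ]
 [-0.17 -0.99 -0.  ]
 [-0.    0.   -1.  ]] [ 20.95  15.84 -28.22   0.   -45.94  59.29] [ 0.4  -0.01  0.08 -0.07  0.05 -0.  ]
lat -3.4389391964006286
```

```bash
cat > m.py <<'E'
from h import *
np.set_printoptions(precision=2,suppress=True)
a=[]
for i in range(6):
    vision.capture('scene'); s=r.sense(); a.append(list(np.array(s['tcp_pos'])*1e3)+list(s['wrist_force']))
a=np.array(a);m=a.mean(0);print(a[0,:3],a[-1,:3],m)
R=np.array(s['ee_rot']);d=m[:2]-[601.6,-2.7]
print('yaw',np.degrees(np.arctan2(R[1,0],R[0,0])),'pitch',np.degrees(R[2,0]),'along',d@[.986,-.168],'lat',d@[.168,.986],'t',s['time_s'],s['gripper_width'])
E
python3 -m jog '{"rot":[[0,0,0],[0,0,0],[0,0,0],[0,0,0],[0,0,0],[0,0,0]],"delta_pos":[[0.2,1.3,-0.5],[0.1,0.7,-0.4],[0,0,0],[0,0,0],[0,0,0],[0,0,0]],"grip":[0,0,0,0,0,0]}'; python3 m.py
```

```text
time_s: 9.15
tcp_pos: [0.4845, 0.0168, 0.1284]
ee_rot: [[0.986, -0.169, 0.0], [-0.169, -0.986, 0.0], [0.0, -0.0, -1.0]]
wrist_force: [-0.3, -0.3, -0.9]
gripper_width: 0.138
[484.51  16.77 128.39] [484.49  16.75 128.39] [484.49  16.75 128.39   0.1   -0.08  -0.68]
yaw -9.707341619833874 pitch 0.002230181088129863 along -118.73405416634925 lat -0.4915218571343054 t 9.45 0.1373911351367957
```

```bash
python3 -m jog '{"rot":[[0,0,0],[0,0,0],[0,0,0]],"delta_pos":[[5,-0.5,0],[5,-0.4,0],[0,0,0]],"grip":[0,0,0]}'; python3 m.py
python3 - <<'E'
from h import *
s=r.sense();p=np.array(s['tcp_pos']);R=np.array(s['ee_rot'])
F=np.mean([vision.capture('scene')['frame'].astype(float) for _ in range(4)],0);c=cap('scene')
f=F[195:240,265:325,::-1].clip(0,255).astype(np.uint8)
f=cv2.resize(f,None,fx=12,fy=12,interpolation=cv2.INTER_CUBIC)
f=cv2.convertScaleAbs(f,alpha=1.5,beta=-40)
def mk(P,col):
    u,v=proj(c,P);q=(int((u-265+.5)*12),int((v-195+.5)*12));cv2.circle(f,q,3,col,1);print(q)
x=R[:,0];tab=p+R[:,2]*.0209-x*.0015
for d in(93,70,44):mk(tab+x*d/1e3+R[:,2]*.0063,(0,0,255))
mk(tab+x*.082+R[:,2]*.0063-R[:,1]*.016,(0,255,255))
st=np.array([.6007,-.0026,0])
for z in(.063,.1151):mk(st+[0,0,z],(0,255,0))
mk(st+[0,0,.1011]-.008*x,(255,0,0))
cv2.imwrite('pics/m7.png',f)
E
```

```text
time_s: 9.7
tcp_pos: [0.4959, 0.016, 0.1285]
ee_rot: [[0.986, -0.169, 0.001], [-0.169, -0.986, 0.0], [0.001, -0.0, -1.0]]
wrist_force: [0.1, -0.4, 0.1]
gripper_width: 0.136
[495.26  15.87 128.37] [494.33  15.78 128.3 ] [494.6   15.8  128.27   0.02   0.07  -0.6 ]
yaw -9.711448399347379 pitch -0.015185047045193153 along -108.6096300528944 lat 0.2604154093078215 t 10.0 0.13602337322891206
(392, 265)
(300, 221)
(199, 173)
(393, 202)
(455, 435)
(460, 245)
(426, 282)
```

View pics/m7.png

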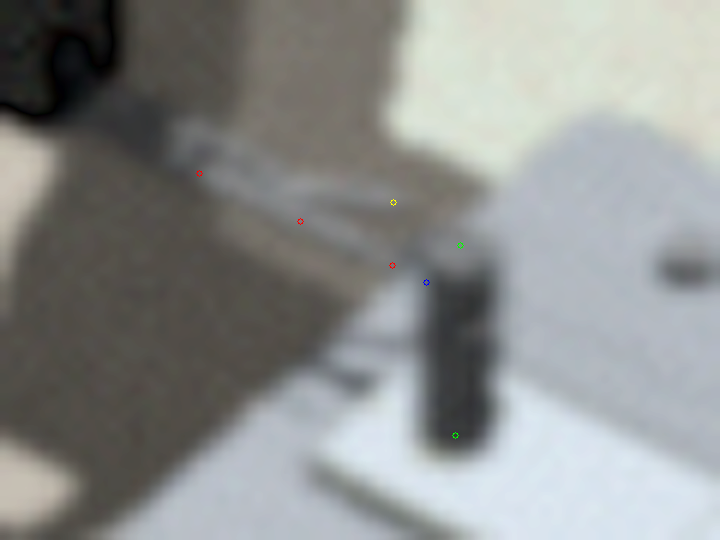

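The predicted tip (392,265) and bow end (393,202) match the seen legs to about 1 mm, and the tip is about 9 mm short of the stud. I'll advance gently along the hole and watch the force.

```bash
python3 -m jog '{"rot":[[0,0,0],[0,0,0],[0,0,0],[0,0,0],[0,0,0],[0,0,0]],"delta_pos":[[2.96,-0.5,0],[2.96,-0.5,0],[2.96,-0.5,0],[1.97,-0.34,0],[0,0,0],[0,0,0]],"grip":[0,0,0,0,0,0]}'; python3 m.py;python3 -m jog '{"rot":[[0,0,0],[0,0,0],[0,0,0],[0,0,0]],"delta_pos":[[1.97,-0.34,0],[1.97,-0.34,0],[0,0,0],[0,0,0]],"grip":[0,0,0,0]}'; python3 m.py
```

```text
time_s: 10.75
tcp_pos: [0.5054, 0.0139, 0.1283]
ee_rot: [[0.986, -0.169, -0.0], [-0.169, -0.986, -0.0], [-0.0, 0.0, -1.0]]
wrist_force: [-0.2, -0.5, -0.7]
gripper_width: 0.139
[505.28  13.95 128.25] [505.25  14.   128.39] [505.22  13.97 128.33  -0.32  -0.36  -1.03]
yaw -9.70573922912856 pitch -0.0025800495427075703 along -97.826857373766 lat 0.24195933028365957 t 11.05 0.1335706168534622
time_s: 11.38
tcp_pos: [0.5094, 0.0133, 0.1283]
ee_rot: [[0.986, -0.169, 0.0], [-0.169, -0.986, 0.0], [0.0, -0.0, -1.0]]
wrist_force: [0.4, 1.1, -1.2]
gripper_width: 0.136
[509.32  13.31 128.33] [509.22  13.32 128.38] [509.24  13.3  128.35   0.1   -0.13  -0.76]
yaw -9.70795423505511 pitch -0.002600429939637746 along -93.75621681710564 lat 0.26373149705030485 t 11.6833 0.13568033512791366
```

```bash
python3 -m jog '{"rot":[[0,0,0],[0,0,0],[0,0,0],[0,0,0],[0,0,0],[0,0,0]],"delta_pos":[[2.96,-0.5,0],[2.96,-0.5,0],[2.96,-0.5,0],[1.97,-0.34,0],[0,0,0],[0,0,0]],"grip":[0,0,0,0,0,0]}'; python3 m.py;python3 - <<'E'
from h import *
F=np.mean([vision.capture('scene')['frame'].astype(float) for _ in range(4)],0)
f=F[195:240,265:325,::-1].clip(0,255).astype(np.uint8)
cv2.imwrite('pics/m8.png',cv2.convertScaleAbs(cv2.resize(f,None,fx=12,fy=12,interpolation=cv2.INTER_CUBIC),alpha=1.5,beta=-40))
E
```

```text
time_s: 12.18
tcp_pos: [0.5202, 0.0114, 0.1283]
ee_rot: [[0.986, -0.169, -0.0], [-0.169, -0.986, 0.0], [-0.0, 0.0, -1.0]]
wrist_force: [-0.2, 0.4, -0.8]
gripper_width: 0.134
[520.06  11.41 128.24] [520.02  11.49 128.38] [520.01  11.44 128.33  -0.23   0.12  -0.64]
yaw -9.705892067636597 pitch -0.0033158656629073964 along -82.82404848675858 lat 0.2349227669605245 t 12.4833 0.13545257828899931
```

View pics/m8.png

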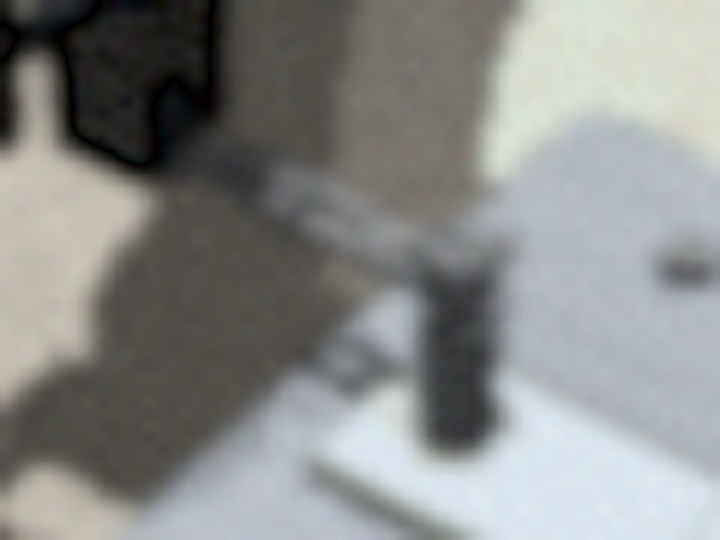

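The straight leg vanishes into the stud and the bow end shows beside it at (510,240), with no contact force. I'll push on.

```bash
python3 -m jog '{"rot":[[0,0,0],[0,0,0],[0,0,0],[0,0,0],[0,0,0],[0,0,0]],"delta_pos":[[2.96,-0.5,0],[2.96,-0.5,0],[2.96,-0.5,0],[2.96,-0.5,0],[0,0,0],[0,0,0]],"grip":[0,0,0,0,0,0]}'; python3 m.py; python3 -m jog '{"rot":[[0,0,0],[0,0,0],[0,0,0],[0,0,0],[0,0,0],[0,0,0]],"delta_pos":[[2.96,-0.5,0],[2.96,-0.5,0],[2.96,-0.5,0],[0,0,0],[0,0,0],[0,0,0]],"grip":[0,0,0,0,0,0]}'; python3 m.py
```

```text
time_s: 13.18
tcp_pos: [0.5324, 0.0098, 0.1282]
ee_rot: [[0.986, -0.169, 0.001], [-0.169, -0.986, 0.0], [0.0, -0.001, -1.0]]
wrist_force: [0.3, 3.0, -2.2]
gripper_width: 0.135
[532.36   9.77 128.27] [532.17   9.65 128.51] [532.25   9.71 128.41   0.78   2.26  -1.56]
yaw -9.692622661638522 pitch 0.03608569375379953 along -70.46411002601438 lat 0.5813208025449423 t 13.4833 0.13735982263575264
time_s: 13.98
tcp_pos: [0.5391, 0.0083, 0.1276]
ee_rot: [[0.986, -0.169, -0.004], [-0.169, -0.986, 0.0], [-0.004, 0.0, -1.0]]
wrist_force: [-3.1, 4.0, -1.6]
gripper_width: 0.135
[539.03   8.3  127.6 ] [539.06   8.29 127.59] [539.06   8.3  127.59  -3.37   5.01  -0.91]
yaw -9.70832398696866 pitch -0.24578294075024207 along -63.509376110379755 lat 0.3394231741832101 t 14.2833 0.13148897279021513
```

```bash
python3 -m jog '{"rot":[[0,0,0],[0,0,0],[0,0,0],[0,0,0],[0,0,0]],"delta_pos":[[1.97,-0.34,0],[1.97,-0.34,0],[1.97,-0.34,0],[0,0,0],[0,0,0]],"grip":[0,0,0,0,0]}'; python3 m.py; python3 -m jog '{"rot":[[0,0,0],[0,0,0],[0,0,0],[0,0,0],[0,0,0]],"delta_pos":[[1.97,-0.34,0],[1.97,-0.34,0],[0,0,0],[0,0,0],[0,0,0]],"grip":[0,0,0,0,0]}'; python3 m.py
```

```text
time_s: 14.7
tcp_pos: [0.5473, 0.0073, 0.1285]
ee_rot: [[0.986, -0.168, 0.001], [-0.168, -0.986, 0.0], [0.001, -0.001, -1.0]]
wrist_force: [2.2, 2.4, -1.6]
gripper_width: 0.135
[547.43   7.23 128.61] [547.44   7.13 128.64] [547.45   7.17 128.63   0.9    3.44  -1.19]
yaw -9.699715032524779 pitch 0.08974805804508051 along -55.0446843939829 lat 0.6324822271434591 t 15.0 0.12966523524459672
time_s: 15.42
tcp_pos: [0.5507, 0.0064, 0.1282]
ee_rot: [[0.986, -0.169, 0.0], [-0.169, -0.986, 0.0], [-0.0, -0.0, -1.0]]
wrist_force: [1.3, 4.2, -1.7]
gripper_width: 0.134
[550.75   6.39 128.23] [550.71   6.35 128.3 ] [550.74   6.37 128.27   0.37   4.92  -2.07]
yaw -9.709785964342528 pitch 0.0027585899229315815 along -51.67295292219502 lat 0.3945458485608011 t 15.7167 0.13198791489772982
```

```bash
python3 -m jog '{"rot":[[0,0,0],[0,0,0],[0,0,0],[0,0,0]],"delta_pos":[[0.98,-0.17,0],[0.98,-0.17,0],[0,0,0],[0,0,0]],"grip":[0,0,0,0]}'; python3 m.py; python3 -m jog '{"rot":[[0,0,0],[0,0,0],[0,0,0],[0,0,0]],"delta_pos":[[0.98,-0.17,0],[0.98,-0.17,0],[0,0,0],[0,0,0]],"grip":[0,0,0,0]}'; python3 m.py
```

```text
time_s: 16.05
tcp_pos: [0.5509, 0.0061, 0.1281]
ee_rot: [[0.986, -0.169, -0.004], [-0.169, -0.986, -0.0], [-0.004, 0.001, -1.0]]
wrist_force: [-3.4, 7.1, 0.6]
gripper_width: 0.136
[550.87   6.11 128.11] [550.91   6.11 128.15] [550.89   6.1  128.13  -3.68   6.83   0.71]
yaw -9.710976923919585 pitch -0.21672174742371494 along -51.48190709928369 lat 0.15927788550181532 t 16.35 0.13069102809060826
time_s: 16.68
tcp_pos: [0.5511, 0.0059, 0.1278]
ee_rot: [[0.986, -0.169, -0.008], [-0.169, -0.986, -0.0], [-0.008, 0.001, -1.0]]
wrist_force: [-7.1, 8.4, 3.1]
gripper_width: 0.135
[551.08   5.85 127.88] [551.07   5.89 127.88] [551.07   5.86 127.88  -7.78   8.65   3.21]
yaw -9.71910792992556 pitch -0.4418974225889053 along -51.26001848270283 lat -0.05354134186677939 t 16.9833 0.13090329313643045
```

The collar is hard against the stud: it stopped at −51 mm along, as predicted, and the force keeps rising without motion. I'll relieve the push, look, then release.

```bash
python3 -m jog '{"rot":[[0,0,0],[0,0,0],[0,0,0],[0,0,0]],"delta_pos":[[-1.5,1.2,0],[-0.8,0.8,0],[0,0,0],[0,0,0]],"grip":[0,0,0,0]}'; python3 m.py
python3 - <<'E'
from h import *
F=np.mean([vision.capture('scene')['frame'].astype(float) for _ in range(4)],0)
f=F[195:240,265:325,::-1].clip(0,255).astype(np.uint8)
cv2.imwrite('pics/m9.png',cv2.convertScaleAbs(cv2.resize(f,None,fx=12,fy=12,interpolation=cv2.INTER_CUBIC),alpha=1.5,beta=-40))
E
```

```text
time_s: 17.32
tcp_pos: [0.551, 0.007, 0.1281]
ee_rot: [[0.986, -0.169, -0.003], [-0.169, -0.986, -0.001], [-0.003, 0.001, -1.0]]
wrist_force: [-3.9, 2.5, 0.1]
gripper_width: 0.134
[550.99   6.95 128.07] [551.02   7.   128.09] [551.02   6.98 128.08  -4.88   2.29   1.32]
yaw -9.751487554466669 pitch -0.18008489300271005 along -51.50328405518196 lat 1.0479445695912766 t 17.6167 0.1343341387309716
```

View pics/m9.png

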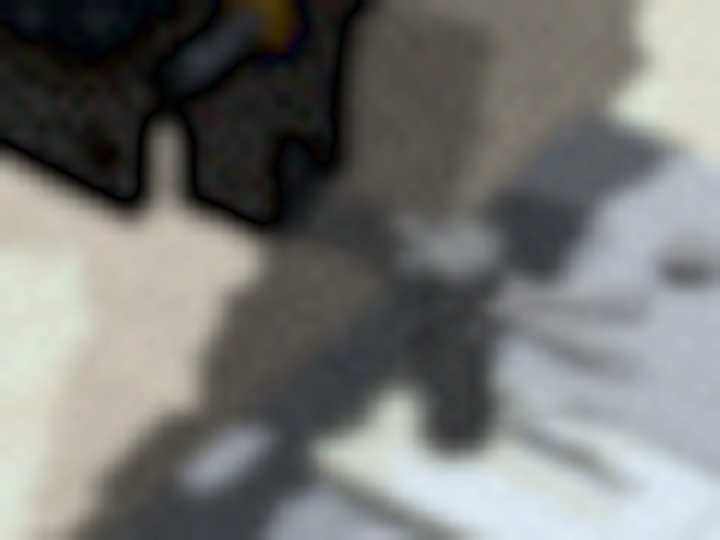

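Both legs emerge past the stud, with ends near (640,305) and (630,370), and they pinch together just behind it at about (510,305). That is the clip home and snapped. Now I'll release and rise.

```bash
python3 -m jog '{"rot":[[0,0,0],[0,0,0],[0,0,0],[0,0,0],[0,0,0],[0,0,0],[0,0,0]],"delta_pos":[[0,0,0],[0,0,0],[0,0,0],[0,0,0],[0,0,0],[0,0,0],[0,0,0]],"grip":[45,45,45,45,45,45,45]}'; python3 -m jog '{"rot":[[0,0,0],[0,0,0],[0,0,0],[0,0,0],[0,0,0],[0,0,0],[0,0,0],[0,0,0],[0,0,0]],"delta_pos":[[0,0,5],[0,0,15],[-5,0,20],[-25,0,25],[-30,0,25],[-30,0,20],[-30,0,0],[0,0,0],[0,0,0]],"grip":[45,45,45,45,45,45,45,45,45]}'
python3 - <<'E'
from h import *
F=np.mean([vision.capture('scene')['frame'].astype(float) for _ in range(4)],0)
f=F[195:240,265:325,::-1].clip(0,255).astype(np.uint8)
cv2.imwrite('pics/m10.png',cv2.convertScaleAbs(cv2.resize(f,None,fx=12,fy=12,interpolation=cv2.INTER_CUBIC),alpha=1.5,beta=-40))
E
```

```text
time_s: 18.4
tcp_pos: [0.5525, 0.0076, 0.1284]
ee_rot: [[0.986, -0.169, 0.0], [-0.169, -0.986, -0.0], [0.0, -0.0, -1.0]]
wrist_force: [-0.4, 0.5, -0.1]
gripper_width: 0.444
time_s: 19.15
tcp_pos: [0.4314, 0.0075, 0.2396]
ee_rot: [[0.986, -0.168, 0.003], [-0.168, -0.986, 0.001], [0.002, -0.001, -1.0]]
wrist_force: [0.9, 0.5, -0.1]
gripper_width: 0.451
```

View pics/m10.png

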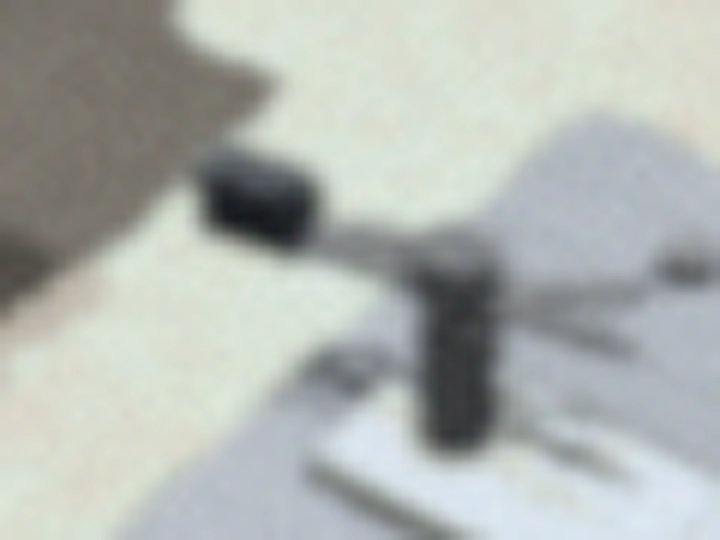

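The clip is hanging in the stud: tab at (258,200), leg ends at (630,350) and (640,290). I'll check these numerically against the home pose.

Run:
```python
from h import *
c=cap('scene');x=np.array([.986,-.168,0]);y=np.array([.168,.986,0]);st=np.array([.6007,-.0026,.1011])
for n,P in(('tab',st-x*.052+[0,0,.0063]),('tip',st+x*.041),('bowend',st+x*.03+y*.016),('tab 3mm short',st-x*.055+[0,0,.0063]),('tip 3mm short',st+x*.038)):
    u,v=proj(c,P);print(n,int((u-265+.5)*12),int((v-195+.5)*12))
```

```text
tab 250 175
tip 631 380
bowend 628 313
tab 3mm short 238 169
tip 3mm short 618 374
```

```bash
python3 -c "
from station import finish_job
print(finish_job())"
```

```text
the job is handed in; nothing more can be done
None
```

The large hairpin clip is in the stud's cross hole from the robot's side, pushed home and let go. I handed the job in at about 19 s of robot time.

- **Stud height:** I touched the flat top with the closed fingertips. It stands about 52 mm above the tongue, so the hole centre is about 101 mm above the bench. Gripping the stud lightly gave its sideways position; the gripper read about 14.7 mm across it instead of 16 mm, which I did not explain.
- **Insertion:** The leg went in with almost no force. The bowed leg opened against about 3–6 N, then the force along the hole fell away as it passed the stud. The collar then stopped hard at the expected depth, with about 8 N of push and no further travel.
- **Last picture:** After release, both leg ends showed beyond the stud and came together just behind it, and the depth matched the home position within about 3 mm.
- **Disagreement:** The tab hangs a few millimetres low and the tip sits a little high. That is a tilt of roughly 6–7°, which is about what the loose hole allows.
- **Not checked:** I did not look at the rest of the bench again after the job; I saw no sign of touching anything else. The highest wrist force I read was about 13 N.

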